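Pack the filter case at the radio desk and sweep it level

ROBOT

A 6-joint arm with a two-finger parallel gripper is mounted at the origin on the work surface. World frame = base frame: x ahead of the robot, y to its left, z up, the work surface at z = 0. Lengths are in m, angles in rad, forces in N, time in s.
With the tool pointing down it reaches from about 0.325 to 0.875 m from the base axis. Payload 4.4 kg.
Tool frame: the origin (TCP) lies on the centre line of the jaws, within the pads' length; the fingertips stand 25 mm ahead of it and the grasp point (between the pads) lies 6 mm ahead of it (nose_length is the distance from the TCP to the fingertips, in m); x points along the fingers, y is the direction in which the jaws open and shut, and the axes are right-handed (so a half turn about x gives the same grasp; the last joint's range is limited). The gripper opens to 85 mm and grips with 20 to 120 N. Pads are 22 mm wide; open, the fingers measure 114 mm over their backs; the gripper's body (76 mm by 85 mm) begins 54 mm behind the grasp point. The pads swing forward as they close: fully open they stand 13 mm farther back than shut.
Start: joints at [-0.15, 0.207, 1.542, -0, 1.393, -0.15], TCP at [0.575, -0, 0.256] pointing down, gripper open.
Joint ranges: [-2.73, 2.73], [-0.86, 2.22], [0.23, 2.46], [-1.11, 4.25], [0.08, 2.63], [-2.82, 2.82]. Speed limits (rad/s): [2.79, 2.79, 3.14, 3.14, 3.14, 3.14].

INTERFACE

Orientations are given as a rotation vector (axis times angle).
In Python, from cell import sense, camera, calibration, finish_job, look_for, spot_point, nose_length gives the robot as it stands.
- The arm moves only by the tool carry_out, never from a script. Its argument "series" is a list that holds one entry, the list of rows, each a list of 7 numbers: the shift along the world's x, y, z in mm, then the turn, a rotation vector about the world's x, y, z in degrees, then the closure in counts, from 0 (fully open) to 255 (shut). A call has 1 to 8 rows; each row is the pose to reach, as a shift and turn from the pose commanded when the call began; what a row does not reach only later rows make up. A row lasts 1/8 s, in which the tool goes at most 62.5 mm and 10.7 degrees, less where a joint would pass 70% of its speed; a pose out of reach is approached as far as the arm can. A call with a gripper value outside its range is refused whole. The fingers move at their own pace and stop on an object; the grip force is fixed at half the most. Time passes only in rows, so rows that repeat a pose let the fingers close. It gives the time, the measured TCP pose, the force and the opening at its end, in the units of the state.
- sense(): the state, without advancing time (a new reading comes with each control period).
- camera(name): name is "scene" or "side" or "wrist"; returns the picture (384x512x3 uint8, red, green, blue); there is no depth.
- calibration(name): a dict with "mtx" (3x3 intrinsics, pixels), "eye" and "attitude" of the camera in the world; the wrist camera has in their place "tool_from_camera" (4x4, takes a point from camera to tool coordinates, whose origin is the TCP and whose axes are the tool frame's). Camera axes: x right, y up, looking along -z (the intrinsics and any distortion apply to the point x, -y, -z); pixel columns grow to the right and rows downward; lengths in m; the calibration is good to about 2 mm. The wrist camera is an equidistant fisheye: a pixel r from the principal point sees the ray r / f radians off the axis. A picture is of the moment at which its call begins: read the wrist's pose just before it. calibration takes no time and is no camera call.
- finish_job(): hands the job in, once; it reports no verdict.
Trained networks look in the newest picture that a camera, given by its name, has taken for a name from the list of things; names that differ only in an ending like _2 or _b are one class to them, and where a whole thing is asked for, a point or a joint stands for the part that bears it (a point fixed in the world has none). Each returns a list of dicts, best first, with "conf" (0 to 1); they miss things now and then, are a little off and sometimes report something else, mostly with a low value. They report only what shows in the picture. A call takes as long as a camera call. They do not tell look-alikes from the thing itself.
- look_for(camera, thing): "bbox" ([left, top, right, bottom] in pixels, round what is visible of it).
- spot_point(camera, thing): "location" ([column, row] in pixels: a listed point, or the origin of a listed thing).
The state is a dict: "time_s": time; "joint_pos": joint angles; "joint_velocities": joint speeds; "tau": joint torques, N m; "tool_pos": TCP position; "ee_rot": TCP orientation; "ft_force": force on the tool from outside, world axes, zero at the start; "wrist_torque": the same for the moment, N m; "grip_width": opening from 0.0 (shut) to 1.0 (fully open).
Only numpy, scipy, OpenCV 4.12 (cv2) and the standard library are available. Lean on these libraries where they do the work, as an engineer would, in place of code of your own. Each camera call takes 0.05 s, during which the arm holds its last target. There are 200 camera calls.

TASK

Put the low blue filter box into the empty bay (the one with the red floor pad) of the grey transit case, lying flat so that it stays below the rim, and let go of it. Then take the yellow sweep bar by its black grip and slide it over all the bays from its parked end to the stop at the other end, which shows that nothing sticks up, and let go.

Things in the scene. Friction and masses are not known exactly. Their poses are not given: they have to be found in the camera images.
- filter_center (a point): Centre of the loose low blue filter box (0.35 kg), 27 mm above its underside. Body 112 mm (its x) x 40 (y) x 28 high; mid-top a black lug 16 mm (x) x 30 (y) x 26 high: 54 mm in all. Brass connectors 5 mm high stand 44 mm either side of the lug along x. z up. Bystanders: a green box, same shape but 80 mm high, which would stand above the rim, and a grey-black mouse.
- bay (a point): Centre of the red pad's top, floor of the empty bay, 8 mm above the desk. Fixed grey case: 142 mm along this x, 280 along y, rim 58 mm above this point. Three bays in a row along y, each 130 mm (x) x 56 (y), walls 6 mm; any one may be empty, the others hold silver boxes below the rim; a solid 50 mm deck at each end. The blue box goes in with its long axis along x, either way round.
- bar_grip (a point): Centre of the black grip on the yellow sweep bar, 89 mm above the desk; axes of the case (x along the bar, +y the way it slides, z up). Grip 16 mm (x) x 24 (y) x 28 high; this point is 14 mm above the bar's top face. Bar 154 mm (x) x 24 (y) x 6 thick, guided 3 mm above the rim; what stands higher blocks it.
- bar (a joint): Travel of the sweep bar in m along the case's +y axis: 0 at its parked end (over the deck at the -y end), 0.252 at the stop at the other end. It slides with about 1.5 N of friction and stays where it is left.
Mind the look-alikes: they are no part of the job. What is meant by the part that bears filter_center is not pink, and is the larger of those in its own colour.

How it is judged:
On the way:
1. the blue box lies flat in the empty bay, released, with the bar still at its parked end (horizontal distance between filter_center and bay below 0.02 m and z of filter_center in the frame of bay below 0.032 m and angle between filter_center's own z axis and vertical below 0.17 rad and contact force between the fingers and anything else below 0.3 N and value of joint bar below 0.05 m), for 0.2 s.
At the end, for the whole second after the job is handed in: The blue box rests in the bay with the red pad (centre within 20 mm of the bay's centre, tilted less than 10 degrees, not more than 5 mm above where it rests flat), and the sweep bar stands within 15 mm of the stop at the far end, at rest (horizontal distance between filter_center and bay below 0.02 m and z of filter_center in the frame of bay below 0.032 m and angle between filter_center's own z axis and vertical below 0.17 rad and value of joint bar above 0.237 m and velocity of joint bar below 0.01 m/s); the robot touches nothing.
It also fails if it takes over 48 s, if anything falls off the work surface, if the arm or the gripper's body presses on something with over 40 N, if the wrist force passes 120 N, or if a joint passes its speed limit or range.

## Working session

There is one attempt and no reset: what is moved stays moved. The work goes in short steps, Python scripts to look and compute and a tool call to move; the robot and the scene stay as the last step left them, time stands still between calls to the robot, and variables do not carry over. Pictures are saved under pics/ and viewed, about 8 in all and at most 12, crops included, and the job is handed in when it is done.

Besides the shell and the picture viewer there is one more tool, called after ">>>" as name(argument=value, ...) on one line, values as JSON. carry_out: Moves the arm, as the interface text tells. Its arguments: {"type":"object","properties":{"series":{"type":"array","items":{"type":"array","items":{"type":"array","items":{"type":"number"}}}}},"required":["series"]}

```bash
ls; mkdir -p pics
cat > h.py <<'E'
import numpy as np, cv2
from scipy.spatial.transform import Rotation as R
from cell import *
def save(n,f):
    im=camera(n); cv2.imwrite('pics/'+f,im[:,:,::-1]); return im
E
python3 - <<'E'
from h import *
s=sense(); print({k:np.round(v,3) for k,v in s.items()}, nose_length)
a=save('scene','s1.png')
for t in ['filter_center','bay','bar_grip']: print(t,spot_point('scene',t), look_for('scene',t))
b=save('side','d1.png')
for t in ['filter_center','bay','bar_grip']: print(t,spot_point('side',t))
c=save('wrist','w1.png')
for t in ['filter_center','bay','bar_grip']: print(t,spot_point('wrist',t))
for n in ['scene','side','wrist']: print(n,calibration(n))
print(sense()['time_s'])
E
```

```text
pics
{'time_s': np.float64(0.0), 'joint_pos': array([-0.151,  0.207,  1.543,  0.   ,  1.393, -0.151]), 'joint_velocities': array([-0.   ,  0.001,  0.002, -0.001,  0.001, -0.002]), 'tau': array([ 0.0000e+00, -3.8303e+01, -2.9159e+01, -0.0000e+00,  1.1000e-02,
        0.0000e+00]), 'tool_pos': array([0.574, 0.   , 0.255]), 'ee_rot': array([ 1.208,  1.211, -1.211]), 'ft_force': array([ 0.138,  0.174, -0.287]), 'wrist_torque': array([-0.052,  0.034, -0.002]), 'grip_width': np.float64(1.0)} 0.025
filter_center [{'location': [295.9, 182.8], 'conf': 0.91}, {'location': [308.2, 244.0], 'conf': 0.77}, {'location': [248.1, 155.1], 'conf': 0.62}] [{'bbox': [278.4, 161.6, 313.4, 206.2], 'conf': 0.75}, {'bbox': [288.6, 218.7, 329.1, 271.5], 'conf': 0.7}]
bay [{'location': [184.4, 273.0], 'conf': 0.81}] [{'bbox': [165.2, 246.7, 204.8, 293.5], 'conf': 0.69}]
bar_grip [{'location': [118.6, 291.6], 'conf': 0.98}] [{'bbox': [101.7, 255.6, 147.8, 338.3], 'conf': 0.98}]
filter_center [{'location': [293.7, 271.8], 'conf': 0.87}, {'location': [229.3, 239.5], 'conf': 0.84}, {'location': [209.1, 181.4], 'co
[... 716 characters left out ...]
       [  0.        ,   0.        ,   1.        ]]), 'eye': array([0.19175471, 0.45877334, 0.64018069]), 'attitude': array([ 0.36037289, -0.92197051, -2.25944153])}
wrist {'mtx': array([[297.31863964,   0.        , 255.31878907],
       [  0.        , 297.31863964, 192.0043977 ],
       [  0.        ,   0.        ,   1.        ]]), 'tool_from_camera': array([[ 2.99348630e-04,  2.85619093e-01, -9.58343177e-01,
        -1.17256857e-01],
       [ 9.99999943e-01,  6.15471851e-05,  3.30703731e-04,
        -3.40783432e-04],
       [ 1.53438625e-04, -9.58343221e-01, -2.85619059e-01,
        -7.18304297e-02],
       [ 0.00000000e+00,  0.00000000e+00,  0.00000000e+00,
         1.00000000e+00]])}
0.75
```

```bash
python3 -c "
import cv2,numpy as np
a,b,c=[cv2.imread('pics/'+f) for f in('s1.png','d1.png','w1.png')]
cv2.imwrite('pics/m1.png',cv2.resize(np.vstack([np.hstack([a,b]),np.hstack([c,c*0])]),(800,600),interpolation=cv2.INTER_AREA))"
```

```text
(no output)
```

View pics/m1.png

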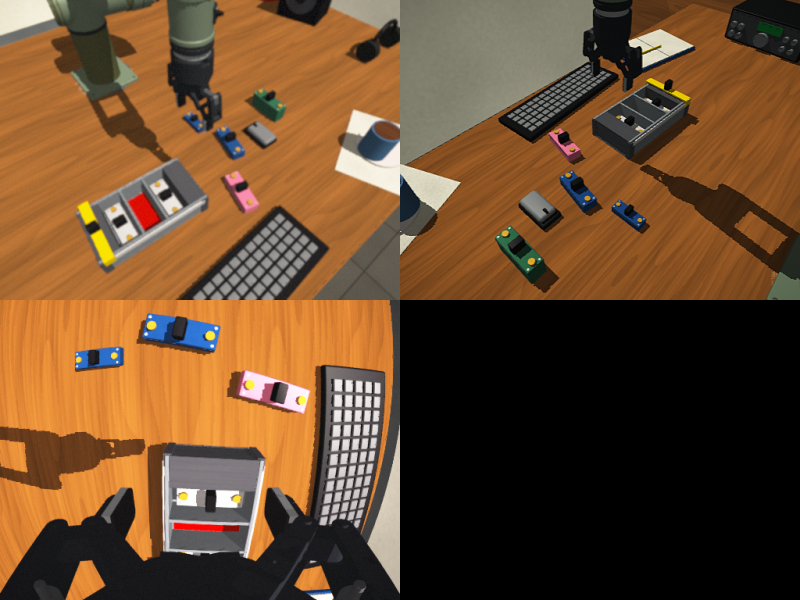

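Picture 1 (three views): the larger blue box is at scene (296,183) / side (229,240) / wrist (233,40). A smaller blue decoy and a pink one lie near it. The red bay is the middle one, with the yellow bar at the case's left end in the scene view.

```bash
cat >> h.py <<'E'
def ray(n,px,s=None):
    """eye and unit ray directions (world) for pixels (N,2)"""
    c=calibration(n); K=c['mtx']; p=(np.atleast_2d(px)-K[:2,2])/K[0,0]
    if n=='wrist':
        th=np.linalg.norm(p,axis=1,keepdims=True); q=p/np.maximum(th,1e-9)
        d=np.hstack([q*np.sin(th),np.cos(th)])*[1,-1,-1]
        T=np.eye(4); T[:3,:3]=R.from_rotvec(s['ee_rot']).as_matrix(); T[:3,3]=s['tool_pos']
        T=T@c['tool_from_camera']; return T[:3,3], d@T[:3,:3].T
    d=np.hstack([p,np.ones((len(p),1))])*[1,-1,-1]
    return np.array(c['eye']), R.from_rotvec(c['attitude']).apply(d)
def plane(n,px,z,s=None):
    e,d=ray(n,px,s); return e+d*((z-e[2])/d[:,2])[:,None]
def tri(obs,s=None):
    A=0;b=0;L=[]
    for n,px in obs:
        e,d=ray(n,px,s); d=d[0]/np.linalg.norm(d[0]); P=np.eye(3)-np.outer(d,d); A=A+P;b=b+P@e;L.append((P,e))
    x=np.linalg.solve(A,b); return x,[np.linalg.norm(P@(x-e)) for P,e in L]
def blobs(im,lo,hi,amin=6):
    m=cv2.inRange(cv2.cvtColor(im,cv2.COLOR_RGB2HSV),lo,hi)
    n,l,st,c=cv2.connectedComponentsWithStats(m)
    return [(c[i],st[i][4],np.argwhere(l==i)[:,::-1]) for i in range(1,n) if st[i][4]>=amin]
def rect(P):
    c,wh,a=cv2.minAreaRect(P[:,:2].astype(np.float32)); 
    if wh[0]<wh[1]: wh=wh[::-1]; a+=90
    return np.round(c,4),np.round(wh,4),round((a+90)%180-90,1)
E
python3 - <<'E'
from h import *
s=sense(); im={n:cv2.imread('pics/'+f)[:,:,::-1].copy() for n,f in [('scene','s1.png'),('side','d1.png'),('wrist','w1.png')]}
f=lambda n,p:(n,np.array([p]))
for k,o in dict(filt=[('scene',[295.9,182.8]),('side',[229.3,239.5]),('wrist',[233.5,40.6])],
  bay=[('scene',[184.4,273.0]),('wrist',[266.7,281.8])],
  grip=[('scene',[118.6,291.6]),('side',[341.5,108.6])]).items():
    print(k,tri([f(*x) for x in o],s))
for n in im:
    for c,a,px in blobs(im[n],(105,120,60),(120,255,255),200): print(n,'blue',c.round(),a,rect(plane(n,px,.02,s)))
    for c,a,px in blobs(im[n],(22,150,90),(33,255,255),5):
        print(n,'yel',c.round(1),a, plane(n,c,.033,s).round(4)[0,:2], rect(plane(n,px,.075,s)) if a>200 else '')
    for c,a,px in blobs(im[n],(0,220,120),(4,255,255),100): print(n,'red',c.round(),a,rect(plane(n,px,.008,s)))
E
```

```text
filt (array([0.55036977, 0.14964787, 0.01852423]), [np.float64(0.003874780992147141), np.float64(0.0038944576324877215), np.float64(0.0021689921735371705)])
bay (array([ 0.58852713, -0.17406187,  0.01149455]), [np.float64(0.003289912574164776), np.float64(0.0032899125741645803)])
grip (array([ 0.58475722, -0.28902048,  0.08693771]), [np.float64(0.0024115701523834267), np.float64(0.0024115701523834787)])
scene blue [295. 184.] 449 (array([0.5523, 0.1479]), array([0.1145, 0.0443]), -12.3)
scene yel [110.9 272.5] 428 [ 0.5073 -0.2899] (array([ 0.5363, -0.2874]), array([0.0674, 0.0253]), -3.2)
scene yel [131.8 316.6] 755 [ 0.6102 -0.296 ] (array([ 0.6289, -0.2925]), array([0.0843, 0.0256]), -3.2)
scene red [184. 270.] 912 (array([ 0.5761, -0.1714]), array([0.0933, 0.044 ]), -2.9)
side blue [227. 243.] 522 (array([0.5514, 0.1512]), array([0.1121, 0.0404]), -12.3)
side blue [292. 274.] 363 (array([0.4102, 0.1232]), array([0.0807, 0.0289]), -0.6)
side yel [321.3  62. ] 42 [ 0.8139 -0.5326] 
side yel [343.3 114.8] 372 [ 0.6046 -0.3377] (array([ 0.581 , -0.2761]), array([0.1592, 0.0425]), -3.4)
side yel [365.9 133.9] 10 [ 0.5173 -0.3061] 
side yel [219.2 189.9] 8 [0.6499 0.0735] 
wrist blue [232.  41.] 2383 (array([0.5457, 0.1515]), array([0.1131, 0.0433]), -12.2)
wrist blue [130.  74.] 967 (array([0.4136, 0.1194]), array([0.0847, 0.0296]), -0.5)
wrist yel [193.4  32. ] 101 [0.5039 0.161 ] 
wrist yel [268.6  45.4] 103 [0.5895 0.1422] 
wrist yel [145.6  70.9] 46 [0.4459 0.1187] 
wrist yel [100.  76.] 37 [0.3833 0.1195] 
wrist yel [319.4 108. ] 102 [0.6481 0.0709] 
wrist yel [386.2 127.9] 80 [0.7337 0.0516] 
wrist yel [234.5 251.3] 72 [ 0.5478 -0.1096] 
wrist yel [302.7 254.3] 67 [ 0.6365 -0.1147] 
wrist red [264. 291.] 581 (array([ 0.5881, -0.1908]), array([0.1234, 0.0139]), -3.5)
```

>>> carry_out(series=[[[-8,50,-20,0,0,-6,100],[-16,100,-60,0,0,-12.3,100],[-25,150,-110,0,0,-12.3,100],[-25,150,-110,0,0,-12.3,100],[-25,150,-110,0,0,-12.3,100]]])

```text
time_s: 1.38
tool_pos: [0.55, 0.1501, 0.1461]
ee_rot: [1.364, 1.1, -1.365]
ft_force: [0.2, -0.8, 0.5]
grip_width: 0.611
```

Run:
```python
from h import *
s=sense(); print(s['time_s'],s['tool_pos'],s['grip_width'],s['ft_force'])
w=save('wrist','w2.png'); print([spot_point('wrist',t) for t in ('filter_center','bay')])
print([(c.round(1),plane('wrist',c,.033,s).round(4)[0,:2]) for c,a,px in blobs(w,(22,150,90),(33,255,255),5)])
for c,a,px in blobs(w,(105,120,60),(120,255,255),200): print('blue',c.round(),a,rect(plane('wrist',px,.02,s)))
b=save('scene','s2.png'); b2=save('side','d2.png')
for n,im in [('scene',b),('side',b2)]:
  print(n,[(c.round(1),plane(n,c,.033,s).round(4)[0,:2]) for c,a,px in blobs(im,(22,150,90),(33,255,255),5)])
  print(spot_point(n,'bay'),spot_point(n,'bar_grip'))
cv2.imwrite('pics/m2.png',np.hstack([w,cv2.resize(b[220:360,60:290],(512,312))[:, :] if 0 else b])[:,:,::-1][:, :])
cv2.imwrite('pics/m2.png',cv2.resize(cv2.imread('pics/m2.png'),(800,300),interpolation=cv2.INTER_AREA))
```

```text
1.375 [0.54996627 0.15011397 0.14607684] 0.610883578307955 [ 0.1909478  -0.82057185  0.47901754]
[[{'location': [253.4, 193.0], 'conf': 0.91}, {'location': [415.8, 249.0], 'conf': 0.7}, {'location': [124.3, 249.1], 'conf': 0.64}], []]
[(array([197.9, 193.6]), array([0.504 , 0.1618])), (array([304.7, 193.7]), array([0.5895, 0.1432])), (array([450.5, 247.8]), array([0.7344, 0.0518])), (array([376.9, 252.7]), array([0.6484, 0.0715]))]
blue [251. 165.] 322 (array([0.5513, 0.1732]), array([0.1058, 0.002 ]), -12.3)
blue [252. 189.] 4558 (array([0.5463, 0.151 ]), array([0.1143, 0.0408]), -12.2)
blue [132. 242.] 1627 (array([0.4142, 0.1238]), array([0.0881, 0.0342]), -0.6)
scene [(array([110.9, 272.5]), array([ 0.5071, -0.2898])), (array([131.8, 316.7]), array([ 0.6103, -0.296 ]))]
[{'location': [186.4, 271.5], 'conf': 0.78}] [{'location': [115.9, 289.6], 'conf': 0.62}]
side [(array([315.9,  64.3]), array([ 0.8182, -0.5098])), (array([344.7, 115.9]), array([ 0.5991, -0.3359])), (array([133.6, 298.5]), array([0.5735, 0.3502]))]
[] [{'location': [341.7, 107.8], 'conf': 0.84}]
```

View pics/m2.png

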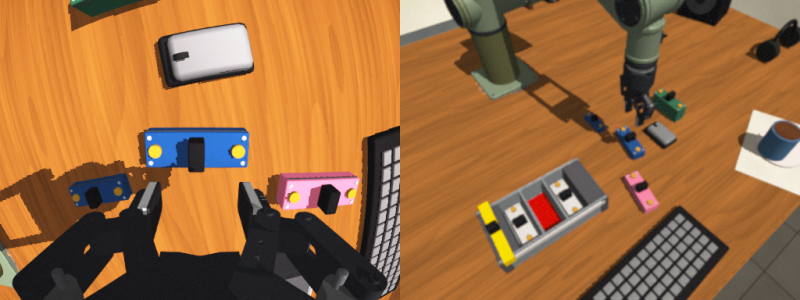

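Picture 2: the big blue box is squarely under the open jaws. Its brass connectors at wrist px (198,194) and (305,194) put the centre at (0.547, 0.152).

>>> carry_out(series=[[[-3,2,-40,0,0,0,140],[-3,2,-75,0,0,0,140],[-3,2,-89,0,0,0,140],[-3,2,-89,0,0,0,255],[-3,2,-89,0,0,0,255],[-3,2,-89,0,0,0,255],[-3,2,-89,0,0,0,255],[-3,2,-89,0,0,0,255]]])

```text
time_s: 2.82
tool_pos: [0.5471, 0.152, 0.0577]
ee_rot: [1.366, 1.1, -1.365]
ft_force: [-0.6, -1.1, -2.4]
grip_width: 0.172
```

>>> carry_out(series=[[[0,0,55,0,0,0,255],[0,0,115,0,0,0,255],[10,-40,155,0,0,3,255],[15,-90,185,0,0,9.1,255],[20,-140,210,0,0,9.1,255],[30,-200,222,0,0,9.1,255],[36,-260,222,0,0,9.1,255],[43,-320,222,0,0,9.1,255]]])

```text
time_s: 3.82
tool_pos: [0.5898, -0.1697, 0.2793]
ee_rot: [1.25, 1.182, -1.25]
ft_force: [0.9, 0.2, -4.2]
grip_width: 0.173
```

>>> carry_out(series=[[[0,-50,0,0,0,0,255],[0,-90,0,0,0,0,255],[0,-90,0,0,0,0,255],[0,-90,0,0,0,0,255]]])

```text
time_s: 4.32
tool_pos: [0.5896, -0.2576, 0.2785]
ee_rot: [1.251, 1.184, -1.251]
ft_force: [-0.3, 0.4, -5.0]
grip_width: 0.168
```

Run:
```python
from h import *
s=sense(); print(s['time_s'],s['tool_pos'],s['ee_rot'],s['grip_width'],s['ft_force'])
w=save('wrist','w3.png'); print([spot_point('wrist',t) for t in ('filter_center','bay','bar_grip')])
for c,a,px in blobs(w,(22,150,90),(33,255,255),15): print('yel',c.round(1),a,rect(plane('wrist',px,.075,s)))
for c,a,px in blobs(w,(0,200,90),(5,255,255),50): print('red',c.round(),a,rect(plane('wrist',px,.008,s)))
cv2.imwrite('pics/w3b.png',w[:,:,::-1])
```

```text
4.325 [ 0.58959595 -0.25762163  0.27853739] [ 1.25105727  1.18400413 -1.25072706] 0.1682734162607165 [-0.27452551  0.35387067 -4.95985752]
[[{'location': [257.7, 240.6], 'conf': 0.91}], [], [{'location': [249.0, 201.5], 'conf': 0.64}]]
yel [213.9  44.9] 91 (array([ 0.5529, -0.1155]), array([0.0113, 0.0107]), -50.7)
yel [287.7  44.5] 91 (array([ 0.631 , -0.1197]), array([0.0104, 0.0096]), 86.6)
yel [285.8 146.3] 91 (array([ 0.6234, -0.2308]), array([0.011 , 0.0099]), 87.7)
yel [213.8 147.4] 93 (array([ 0.5454, -0.2274]), array([0.0111, 0.0111]), 85.1)
yel [252.8 189.7] 601 (array([ 0.5822, -0.2766]), array([0.157 , 0.0083]), -3.2)
yel [335.7 242.7] 418 (array([ 0.6829, -0.3519]), array([0.0302, 0.0294]), 45.9)
yel [409.9 288.1] 107 (array([ 0.8029, -0.4397]), array([0.0407, 0.0083]), 78.4)
red [251.  96.] 3692 (array([ 0.5885, -0.1719]), array([0.1237, 0.0505]), -2.9)
```

View pics/w3b.png

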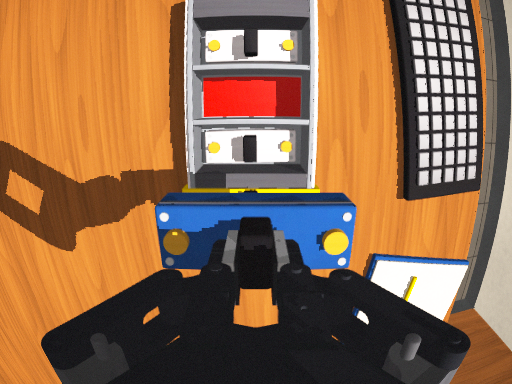

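Picture 3: looking from the -y side, the red pad is fully visible at about (251,96), centred at (0.5885, -0.172) with yaw −3°. The held box is level, with connectors at (176,241) and (336,242).

Run:
```python
from h import *
s=sense(); z=s['tool_pos'][2]-.057+.033
P=plane('wrist',[[176,241.5],[335.7,242.2]],z,s); print(P, P.mean(0)-s['tool_pos'], np.degrees(np.arctan2(*(P[1]-P[0])[1::-1])))
w=cv2.imread('pics/w3.png')[:,:,::-1].copy()
for c,a,px in blobs(w,(20,130,40),(35,255,255),60): print(c,a)
Q=plane('wrist',[[213.9,44.9],[287.7,44.5],[285.8,146.3],[213.8,147.4]],.041,s); print(Q.mean(0))
```

```text
[[ 0.54705774 -0.25256103  0.25526853]
 [ 0.63330317 -0.25768304  0.25526853]] [ 4.41438948e-05  1.58057899e-03 -2.40000000e-02] -3.3987311037904027
[213.82828283  45.03030303] 99
[287.72164948  44.48453608] 97
[286.06122449 146.29591837] 98
[213.87628866 147.26804124] 97
[249.56444444 189.83111111] 675
[335.60183066 242.59038902] 437
[409.9375     288.03571429] 112
[ 0.5882523  -0.17152628  0.041     ]
```

>>> carry_out(series=[[[0,45,-20,0,0,0,255],[-1,85,-60,0,0,0,255],[-1,85,-110,0,0,0,255],[-1,85,-135,0,0,0,255],[-1,85,-150,0,0,0,255],[-1,85,-165,0,0,0,255],[-1,85,-185,0,0,0,255],[-1,85,-185,0,0,0,255]]])

```text
time_s: 5.52
tool_pos: [0.5875, -0.1725, 0.0922]
ee_rot: [1.25, 1.186, -1.253]
ft_force: [-0.2, 0.1, -5.2]
grip_width: 0.171
```

>>> carry_out(series=[[[1,0,-12,0,0,0,255],[1,0,-22,0,0,0,255],[1,0,-25,0,0,0,255],[1,0,-25,0,0,0,255]]])

```text
time_s: 6.02
tool_pos: [0.5898, -0.1729, 0.0689]
ee_rot: [1.25, 1.183, -1.251]
ft_force: [0.2, 0.4, -4.6]
grip_width: 0.177
```

>>> carry_out(series=[[[-1,0,-2,0,0,0,255],[-1,0,-2,0,0,0,255],[-1,0,-2,0,0,0,255]]])

```text
time_s: 6.4
tool_pos: [0.5891, -0.1731, 0.0675]
ee_rot: [1.25, 1.182, -1.25]
ft_force: [1.2, -0.6, -3.9]
grip_width: 0.173
```

>>> carry_out(series=[[[0,0,-2,0,0,0,255],[0,0,-2,0,0,0,255],[0,0,-2,0,0,0,255]]])

```text
time_s: 6.78
tool_pos: [0.5894, -0.1733, 0.0657]
ee_rot: [1.25, 1.181, -1.25]
ft_force: [-0.6, -0.1, -2.3]
grip_width: 0.174
```

>>> carry_out(series=[[[0,0,0,0,0,0,150],[0,0,0,0,0,0,150],[0,0,0,0,0,0,150],[0,0,0,0,0,0,150],[0,0,45,0,0,0,150],[0,0,100,0,0,0,150],[0,0,120,0,0,0,150],[0,0,120,0,0,0,150]]])

```text
time_s: 7.78
tool_pos: [0.5901, -0.1735, 0.1872]
ee_rot: [1.251, 1.178, -1.248]
ft_force: [-0.6, 0.5, -0.8]
grip_width: 0.412
```

>>> carry_out(series=[[[-2,-45,20,0,0,0,150],[-4,-90,20,0,0,0,150],[-6,-110,20,0,0,0,150],[-6,-110,20,0,0,0,150],[-6,-110,20,0,0,0,150]]])

```text
time_s: 8.4
tool_pos: [0.5825, -0.2813, 0.2037]
ee_rot: [1.25, 1.186, -1.25]
ft_force: [-1.2, 0.1, 0.5]
grip_width: 0.413
```

Run:
```python
from h import *
s=sense(); print(s['time_s'],s['tool_pos'],s['ee_rot'],s['grip_width'],s['ft_force'])
w=save('wrist','w4.png'); print([spot_point('wrist',t) for t in ('filter_center','bar_grip')])
for c,a,px in blobs(w,(22,150,90),(33,255,255),15): print('yel',c.round(1),a,plane('wrist',c,.041,s).round(4),rect(plane('wrist',px,.075,s)) if a>200 else '')
d=save('side','d4.png')
cv2.imwrite('pics/m4.png',cv2.resize(np.hstack([w,d]),(800,300),interpolation=cv2.INTER_AREA)[:,:,::-1])
```

```text
8.4 [ 0.58250367 -0.2812971   0.20373238] [ 1.25032807  1.18615187 -1.25024992] 0.4128635058513873 [-1.17173804  0.12803453  0.49674476]
[[{'location': [257.1, 71.4], 'conf': 0.7}], [{'location': [252.5, 205.3], 'conf': 0.92}]]
yel [210.    6.3] 125 [[ 0.5485 -0.1079  0.041 ]] 
yel [302.1   6.3] 122 [[ 0.6352 -0.1127  0.041 ]] 
yel [209.5  69. ] 142 [[ 0.5451 -0.171   0.041 ]] 
yel [303.5  68.9] 143 [[ 0.6325 -0.1757  0.041 ]] 
yel [208.7 133.4] 131 [[ 0.5402 -0.2323  0.041 ]] 
yel [300.4 132. ] 133 [[ 0.6269 -0.2357  0.041 ]] 
yel [255.5 197.9] 4343 [[ 0.5809 -0.2985  0.041 ]] (array([ 0.5815, -0.2867]), array([0.1579, 0.0287]), -3.1)
yel [438.6 298.8] 109 [[ 0.8226 -0.4579  0.041 ]]
```

View pics/m4.png

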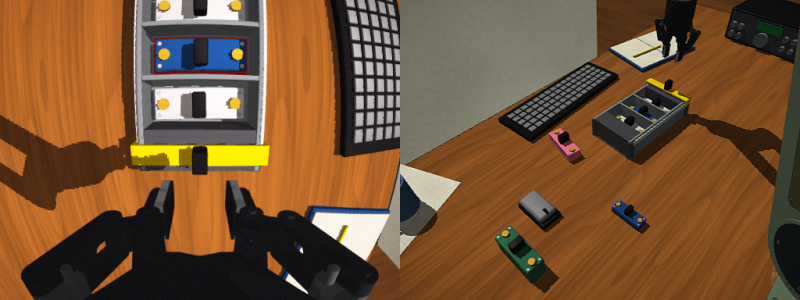

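Picture 4: the blue box lies flat in the red bay (connectors at about (209,69) and (303,69), centre (0.589, -0.173)). The bar is still parked, with its grip at about (252,205) just ahead of the jaws.

Run:
```python
from h import *
s=sense(); w=cv2.imread('pics/w4.png')[:,:,::-1].copy()
print(plane('wrist',[[252.5,205.3]],.089,s))
d=spot_point('side','bar_grip'); save('scene','s4.png'); e=spot_point('scene','bar_grip'); print(d,e)
print(tri([('wrist',[[252.5,205.3]]),('side',[d[0]['location']]),('scene',[e[0]['location']])],s))
# bar edges on plane z=.075 at left half
for c,a,px in blobs(w,(22,150,90),(33,255,255),2000):
  for u in (185,220,300,330):
    r=px[px[:,0]==u][:,1]; print(u,r.min(),r.max(),plane('wrist',[[u,r.min()],[u,r.max()]],.075,s)[:,:2].round(4).tolist())
```

```text
[[ 0.57998847 -0.29071461  0.089     ]]
[{'location': [340.9, 106.9], 'conf': 0.78}] [{'location': [119.0, 288.7], 'conf': 0.87}]
(array([ 0.58310626, -0.28663047,  0.09379782]), [np.float64(0.00373835016486513), np.float64(0.004817293927029665), np.float64(0.0011088107098471255)])
185 185 211 [[0.5214, -0.2737], [0.5183, -0.2979]]
220 185 211 [[0.5525, -0.2755], [0.5503, -0.2994]]
300 185 212 [[0.6218, -0.2793], [0.6216, -0.3043]]
330 186 211 [[0.6488, -0.2815], [0.6493, -0.3051]]
```

>>> carry_out(series=[[[-1,-8,-40,0,0,0,150],[-1,-8,-80,0,0,0,150],[-1,-8,-97,0,0,0,150],[-1,-8,-97,0,0,0,150],[-1,-8,-97,0,0,0,255],[-1,-8,-97,0,0,0,255],[-1,-8,-97,0,0,0,255],[-1,-8,-97,0,0,0,255]]])

```text
time_s: 9.75
tool_pos: [0.5818, -0.2916, 0.1104]
ee_rot: [1.249, 1.181, -1.251]
ft_force: [-4.6, -0.3, 4.8]
grip_width: 0.17
```

>>> carry_out(series=[[[1,20,0,0,0,0,255],[3,55,0,0,0,0,255],[5,95,0,0,0,0,255],[7,135,0,0,0,0,255],[9,175,0,0,0,0,255],[11,210,0,0,0,0,255],[13,240,0,0,0,0,255],[13,240,0,0,0,0,255]]])

```text
time_s: 10.75
tool_pos: [0.5958, -0.0494, 0.1104]
ee_rot: [1.25, 1.182, -1.247]
ft_force: [-3.7, 2.2, 6.9]
grip_width: 0.171
```

>>> carry_out(series=[[[0,4,0,0,0,0,255],[1,8,0,0,0,0,255],[1,11,0,0,0,0,255],[1,11,0,0,0,0,255],[1,11,0,0,0,0,255]]])

```text
time_s: 11.38
tool_pos: [0.596, -0.0474, 0.1105]
ee_rot: [1.243, 1.174, -1.256]
ft_force: [-7.4, -16.2, 6.4]
grip_width: 0.171
```

>>> carry_out(series=[[[-1,-8,0,0,0,0,255],[-1,-8,0,0,0,0,150],[-1,-8,0,0,0,0,150],[-1,-8,0,0,0,0,150],[-1,-8,40,0,0,0,150],[-1,-8,95,0,0,0,150],[-1,-50,130,0,0,0,150],[-1,-50,130,0,0,0,150]]])

```text
time_s: 12.38
tool_pos: [0.5977, -0.0925, 0.243]
ee_rot: [1.254, 1.172, -1.246]
ft_force: [-0.2, -0.7, -0.1]
grip_width: 0.413
```

Run:
```python
from h import *
s=sense(); print(s['time_s'],s['tool_pos'],s['grip_width'],s['ft_force'])
w=save('wrist','w5.png'); p=[spot_point('wrist',t) for t in ('filter_center','bar_grip')];print(p)
print(plane('wrist',[p[1][0]['location']],.089,s))
for c,a,px in blobs(w,(22,150,90),(33,255,255),15): print('yel',c.round(1),a,plane('wrist',c,.041,s).round(4),rect(plane('wrist',px,.075,s)) if a>200 else '')
d=save('side','d5.png');e=spot_point('side','bar_grip');b=save('scene','s5.png');f=spot_point('scene','bar_grip')
print(tri([('wrist',[p[1][0]['location']]),('side',[e[0]['location']]),('scene',[f[0]['location']])],s))
cv2.imwrite('pics/m5.png',cv2.resize(np.vstack([np.hstack([w,d]),np.hstack([b,b*0])]),(800,600),interpolation=cv2.INTER_AREA)[:,:,::-1])
```

```text
12.375 [ 0.59772839 -0.09251197  0.2429719 ] 0.41327885844581974 [-0.22811231 -0.70340752 -0.13035229]
[[{'location': [331.2, 33.6], 'conf': 0.94}, {'location': [250.0, 237.9], 'conf': 0.83}, {'location': [95.0, 17.7], 'conf': 0.82}], [{'location': [247.2, 138.0], 'conf': 0.61}]]
[[ 0.59382083 -0.05023803  0.089     ]]
yel [114.9   7.9] 39 [[0.4503 0.1127 0.041 ]] 
yel [71.7 20. ] 32 [[0.3893 0.1133 0.041 ]] 
yel [291.6  22.9] 106 [[0.6472 0.0684 0.041 ]] 
yel [366.3  41.8] 91 [[0.7304 0.0492 0.041 ]] 
yel [204.4 134.6] 1777 [[ 0.5467 -0.0485  0.041 ]] (array([ 0.5532, -0.0458]), array([0.0731, 0.0248]), -3.8)
yel [293.4 134.3] 1811 [[ 0.6426 -0.0541  0.041 ]] (array([ 0.6384, -0.0506]), array([0.0728, 0.0243]), -3.5)
yel [210.8 185.7] 107 [[ 0.5484 -0.1061  0.041 ]] 
yel [288.7 185.2] 101 [[ 0.6356 -0.1109  0.041 ]] 
yel [285.7 237.5] 52 [[ 0.6306 -0.1752  0.041 ]] 
yel [283.7 279.3] 66 [[ 0.6272 -0.2348  0.041 ]] Traceback (most recent call last):
  File "<stdin>", line 7, in <module>
IndexError: list index out of range
```

Run:
```python
from h import *
s=sense();d=save('side','d5.png');b=save('scene','s5.png');w=cv2.imread('pics/w5.png')[:,:,::-1]
cv2.imwrite('pics/m5.png',cv2.resize(np.vstack([np.hstack([w,d]),np.hstack([b,cv2.resize(w[100:220,170:330],(512,384))])]),(800,600),interpolation=cv2.INTER_AREA)[:,:,::-1])
```

```text
(no output)
```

View pics/m5.png

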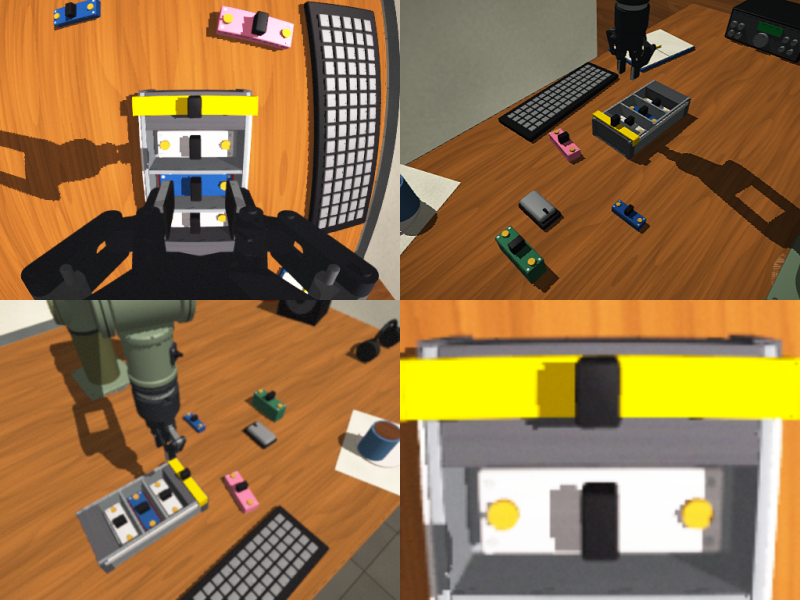

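Picture 5: the bar is at the far (+y) end, with its top at about rows 122–148 of the wrist view. Only a thin strip of case end shows beyond it, and the box lies flat below the rim. I'll quantify the gap to the case end.

Run:
```python
from h import *
s=sense(); w=cv2.imread('pics/w5.png')[:,:,::-1].copy()
for u in (195,215,225,275,285,300):
    print(u,[tuple(int(v) for v in w[r,u]) for r in range(112,126)] if u in(215,285) else '')
    m=[r for r in range(100,160) if w[r,u,0]>180 and w[r,u,1]>150 and w[r,u,2]<60]
    print(' bar',m[0],m[-1],plane('wrist',[[u,m[0]],[u,m[-1]+1]],.075,s)[:,:2].round(4).tolist(), 'rim row 114..118:',plane('wrist',[[u,r] for r in (114,116,118)],.066,s)[:,1].round(4))
```

```text
195 
 bar 106 147 [[0.5413, -0.0133], [0.5379, -0.0535]] rim row 114..118: [-0.021 -0.023 -0.025]
215 [(211, 121, 50), (213, 125, 51), (206, 121, 50), (125, 86, 59), (55, 53, 58), (86, 84, 86), (126, 117, 123), (128, 122, 126), (130, 123, 128), (129, 122, 127), (187, 154, 51), (255, 250, 0), (255, 254, 0), (255, 254, 0)]
 bar 122 146 [[0.5592, -0.0301], [0.5574, -0.0539]] rim row 114..118: [-0.0227 -0.0247 -0.0266]
225 
 bar 102 146 [[0.5699, -0.012], [0.5669, -0.0546]] rim row 114..118: [-0.0234 -0.0254 -0.0273]
275 
 bar 122 146 [[0.6153, -0.0335], [0.6142, -0.0572]] rim row 114..118: [-0.0262 -0.0282 -0.0301]
285 [(227, 135, 49), (227, 134, 50), (205, 123, 53), (114, 79, 56), (49, 47, 52), (104, 99, 104), (136, 130, 137), (139, 132, 138), (136, 131, 134), (138, 129, 136), (205, 166, 4), (255, 254, 0), (255, 254, 0), (255, 254, 0)]
 bar 122 146 [[0.6247, -0.0339], [0.6238, -0.0577]] rim row 114..118: [-0.0266 -0.0286 -0.0305]
300 
 bar 123 146 [[0.6388, -0.0354], [0.6381, -0.0583]] rim row 114..118: [-0.0271 -0.0291 -0.031 ]
```

```bash
python3 -c "
from cell import *
s=sense();print(s['time_s'],s['ft_force'],s['tool_pos']);print(finish_job())"
```

```text
12.825 [-1.1504161  -0.29941803  0.94370417] [ 0.59453424 -0.08928582  0.23712484]
the job is handed in; nothing more can be done
None
```

I put the larger blue filter box flat in the red-pad bay and let go. I then slid the sweep bar by its grip to the far stop, let go, raised the gripper clear and handed the job in at 12.8 s. No verdict came back.

- **Box:** after release its centre measured (0.589, -0.173) against (0.5885, -0.172) for the bay. The pictures show it lying flat below the rim, and the bar was still parked at that point. I did not measure its height or tilt.
- **Bar:** it met a firm stop at about 16 N. The wrist camera puts its travel at 0.245–0.249 m, where more than 0.237 m is needed. The lower figure is start to end position and the higher is the gap to the case end.
- **Disagreement:** the parked bar measured about 9 mm nearer the bays than the case dimensions imply, so the travel is good only to several mm. I did not push the bar a second time.
- **Failed check:** the final position cross-check using all three cameras did not run, because the bar grip was not found in a fixed-camera picture. The end position therefore rests on the wrist view and the stop force.

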